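# Set the chart carriage of the near-vision rail to its marked stop

### The arm

A 6-joint arm with a two-finger parallel gripper is mounted at the origin on a cart in front of the work surface, level with it; the furniture and walls round the work are solid. World frame = base frame: x ahead of the robot, y to its left, z up, the work surface at z = 0. Lengths are in m, angles in rad, forces in N, time in s.
With the tool pointing down it reaches from about 0.35 to 0.875 m from the base axis. Payload 4.2 kg.
Tool frame: the origin (TCP) lies midway between the tips of the shut fingers; the grasp point (between the pads) lies 19 mm behind it; z points along the fingers, y is the line along which they close (so a half turn about z gives the same grasp; the last joint's range is limited). The gripper opens to 85 mm and grips with 20 to 120 N. Pads are 22 mm wide; open, the fingers measure 114 mm over their backs; the gripper's body (76 mm by 85 mm) begins 54 mm behind the grasp point. The pads swing forward as they close: fully open they stand 13 mm farther back than shut.
Start: joints at [-0.949, 0.385, 0.008, 0, -1.194, -0.259], TCP at [0.222, -0.584, 0.192] pointing down, gripper open.
Joint ranges: [-3.14, 3.14], [-1.21, 2.06], [-1.07, 1.41], [-3.16, 2.05], [-2.99, -0.16], [-3.1, 3.1]. Speed limits (rad/s): [2.79, 2.79, 3.14, 3.14, 3.14, 3.14].

### API

Orientations are given as a rotation vector (axis times angle).
In Python, from cell import sense, grab_frame, env gives the robot as it stands.
- The arm moves only by the tool play_rows, never from a script. Its argument "motion" is a list of rows, each a list of 3 entries, a list of its own where there are three numbers: the shift along the tool's x, y, z scaled (see below), then the turn, a rotation vector about the tool's x, y, z scaled (see below), then the closure, from -1 (fully open) to 1 (shut), so that 0 is half open. In form: [[[x, y, z], [wx, wy, wz], grip], ...]. A call has 1 to 10 rows; each row shifts and turns the commanded pose from where the row before left it, along the tool's axes as they then stand; what a row does not reach is not made up. The controller multiplies each number of a shift by 0.025 m and each number of a turn by 10 degrees. A row lasts 1/8 s, in which the tool goes at most 62.5 mm and 10.7 degrees, less where a joint would pass 70% of its speed; a pose out of reach is approached as far as the arm can. A call with a number of a shift or a turn outside -1 to 1 is refused whole. A call with a gripper value outside its range is refused whole. The fingers move at their own pace and stop on an object; "grip_force" is the grip in N (left out, the last holds). Time passes only in rows, so rows that do not move let the fingers close. It gives the time, the measured TCP pose, the force, the opening and the grip force at its end, in the units of the state.
- sense(): the state, without advancing time (a new reading comes with each control period).
- grab_frame(name): name is "scene" or "top" or "wrist"; returns a dict with "img" (480x640x3 uint8, blue, green, red), "fx", "fy", "cx", "cy" (pixels), "R" (3x3) and "t" (3): a world point X has camera coordinates R X + t. Camera axes: x right, y down, z forward; pixel columns grow to the right and rows downward; lengths in m; the calibration is good to about 2 mm. The wrist camera is an equidistant fisheye: a pixel r from the principal point sees the ray r / f radians off the axis. A picture is of the moment at which its call begins. There is no depth.
- env.close_job(): hands the job in; it is judged then, once.
The state is a dict: "t": time; "joint_pos": joint angles; "joint_velocities": joint speeds; "joint_torque": joint torques, N m; "position": TCP position; "orientation": TCP orientation; "contact_force": force on the tool from outside, world axes, zero at the start; "ft_torque": the same for the moment, N m; "opening": opening from 0.0 (shut) to 1.0 (fully open); "gripper_force": force on a finger pad.
Only numpy, scipy, OpenCV 4.12 (cv2) and the standard library are available. Lean on these libraries where they do the work, as an engineer would, in place of code of your own. Each camera call takes 0.05 s, during which the arm holds its last target. There are 200 camera calls.

### The job

Set up the near-vision test rail for checking the spectacles on its rest: press down the thumb plate in the middle of the chart carriage to free its brake, keep it pressed while you push the carriage along the rail right up against the stop clamp that carries the pointer, then let the plate spring back so that the brake holds the carriage there, and move clear. Never drag the carriage with the brake on, and do not push on the chart. Work only by pressing and pushing with the fingertips, lift nothing, and leave the spectacles and the other things lying round the rail where they are.

Things in the scene. Friction and masses are not known exactly. Their poses are not given: they have to be found in the camera images.
- near_rail: Test rail, fixed to the worktop: aluminium T-slot profile 50 mm wide, 320 mm long, running away from the robot, its top 20 mm above the worktop, a 53 mm wide scale ledge along its left side and, past its far (+y) end, a cork-covered square rest with spectacles on it. Origin: on the worktop under the profile's middle; y along the rail towards the rest, x across it to the robot's right.
- carriage (a joint): Position of the chart carriage along the rail's y axis, in m; 0 is the middle of the rail, it grows towards the spectacles' rest. Stops, wherever they are clamped, limit it. The carriage is a black block 92 mm long (along the rail), 64 mm wide, its top 43 mm above the worktop. With the brake off it runs with about 1.2 N of friction; with the brake on, it holds against about 17 N.
- carriage_mid (a point): Middle of the carriage's length and width, 30 mm above the worktop. Axes as the rail's.
- thumb_plate (a joint): How far the thumb plate is pressed down, in m: 0 = up, brake on; 0.004 = right down. It takes 8 N to begin to move (brake off from about 0.0005) and 9.6 N to reach the bottom, which is solid; it springs back up when let go. Reads within 0.0004 of 0 when up.
- thumb_plate_top (a point): Middle of the upper face of the thumb plate (moves with it): an aluminium plate 38 mm wide across the rail and 58 mm along it, set in the middle of the carriage, 47 mm above the worktop when up. At each of its two ends a ridge 6 mm high and 6 mm thick stands across the rail; the flat between the ridges is 46 mm long, so a fingertip pressed there can also push on a ridge.
- chart: The test chart on the carriage: an upright panel 58 mm wide, 60 mm high and 4 mm thick, across the rail, its top 110 mm above the worktop, 42 mm from the carriage's middle on the side of the spectacles' rest, its face to the spectacles. Not to be pushed on. Its frame is the carriage's: origin on the worktop under the carriage's middle, not at the panel.
- stop_pointer: The marked stop, fixed on the rail, nearer than the carriage or beyond it: steel clamp block 16 mm long along the rail, 64 mm wide, 40 mm high, knurled knob on top (to 53 mm) and, on it alone, a flat arrow-shaped pointer out to the left over the scale, tip 68 mm from the rail's middle line. Origin: on the worktop under the block's middle. Touches the carriage when carriage_mid is 54 mm away.
- stop_plain: The other stop, fixed on the rail on the opposite side of the carriage: the same clamp block and knob without a pointer. Origin as for the marked stop. Not the one to use.
- customer_spectacles: Loose spectacles, 135 x 132 x 42 mm, standing with open temples on the rest, lenses towards the carriage; origin under their middle. Leave alone.
- lens_box_a: Small loose black lens box with clear lid, 29 x 32 x 17 mm, to the left of the rail near the front edge; origin under its middle. Leave alone.
- lens_box_b: A second such lens box, near it. Leave alone.
- tweezers_loose: Loose steel tweezers, 120 mm long, 9 mm high, lying along the right side of the rail. Leave alone.
- lens_gauge: Loose round dial gauge lying on its back, 72 x 50 x 12 mm, to the left of the rail near the front edge. Leave alone.
- pad_tin: Loose round tin, 54 mm across, 22 mm high, on the left. Leave alone.
- buffer: Loose buffing block of wood and felt, 26 x 62 x 24 mm, near the front edge, to the right of the rail. Leave alone.
- cleaner_bottle: Loose white spray bottle without trigger, 50 mm across, 131 mm high, on the left. Leave alone.

How it is judged:
By the outcome, as a careful person would: the job done as asked, in the order asked, and still so for the second after the job is handed in, with the robot touching nothing.
It also fails if it takes over 42 s, if anything falls off the work surface, if the arm or the gripper's body presses on something with over 40 N, if the wrist force passes 120 N, or if a joint passes its speed limit or range.

## Working session

There is one attempt and no reset: what is moved stays moved. The work goes in short steps, Python scripts to look and compute and a tool call to move; the robot and the scene stay as the last step left them, time stands still between calls to the robot, and variables do not carry over. Pictures are saved under pics/ and viewed, at most 10 in all, crops included, and the job is handed in when it is done.

Besides the shell and the picture viewer there is one more tool, called after "Call:" as name(argument=value, ...), one argument or row to a line, values as JSON. play_rows: Moves the arm, as the interface text tells. Shifts and turns lie within -1 to 1; 1 stands for 0.025 m of shift or 10 degrees of turn. Its arguments: {"type":"object","properties":{"motion":{"type":"array","items":{"type":"array"}},"grip_force":{"type":"number"}},"required":["motion"]}

```bash
mkdir -p pics
cat > h.py <<'E'
import numpy as np, cv2
from cell import sense, grab_frame, env
from scipy.spatial.transform import Rotation as Ro
def snap(n,f):
    d=grab_frame(n); cv2.imwrite('pics/'+f,d['img']); np.savez('pics/'+f+'.npz',**{k:np.array(v) for k,v in d.items()}); return d
def ray(d,u,v,z):
    R=np.array(d['R']);t=np.array(d['t']);c=-R.T@t
    w=R.T@np.array([(u-d['cx'])/d['fx'],(v-d['cy'])/d['fy'],1]); return c+w*(z-c[2])/w[2]
def proj(d,X):
    p=np.array(d['R'])@np.array(X)+np.array(d['t']); return [float(d['fx']*p[0]/p[2]+d['cx']),float(d['fy']*p[1]/p[2]+d['cy'])]
E
python3 - <<'E'
from h import *
snap('top','top1.png'); snap('scene','scene1.png')
s=sense(); print(s['position'],Ro.from_rotvec(s['orientation']).as_matrix().round(3),s['contact_force'],s['t'],s['opening'])
E
```

```text
[ 0.22159363 -0.58377573  0.19084034] [[-0.935 -0.355 -0.001]
 [-0.355  0.935  0.002]
 [ 0.     0.002 -1.   ]] [ 0.11161723 -0.11598058  0.35369364] 0.1 1.0026305381032132
```

View pics/top1.png

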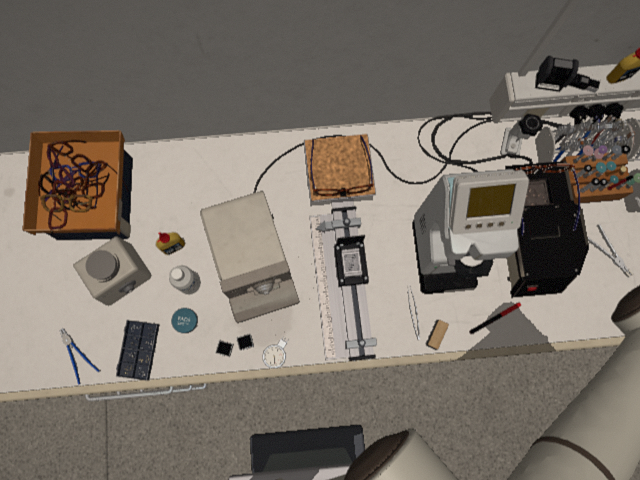

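View pics/scene1.png

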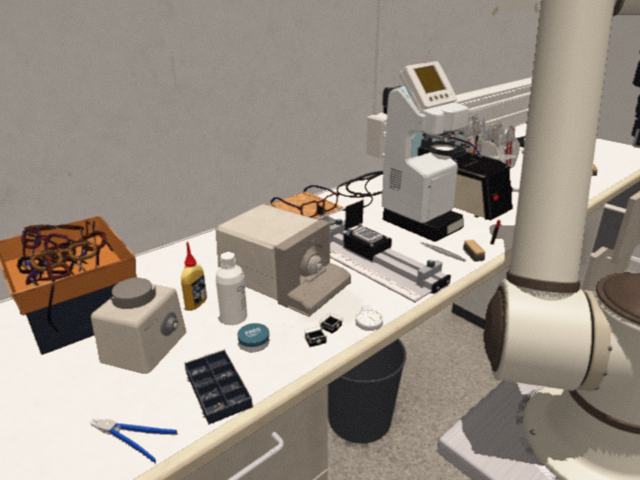

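Top view: rail from about (345,210) to (360,355), carriage near (351,260), stops near (343,222) and (360,345). I enlarge this to find the pointer.

Run:
```python
from h import *
im=cv2.imread('pics/top1.png')[200:365,300:400]
im2=cv2.imread('pics/scene1.png')[185:300,310:460]
a=cv2.resize(im,None,fx=3.6,fy=3.6,interpolation=cv2.INTER_CUBIC)
b=cv2.resize(im2,None,fx=2.9,fy=2.9,interpolation=cv2.INTER_CUBIC)
o=np.zeros((600,800,3),np.uint8); o[:a.shape[0],:a.shape[1]]=a; o[:b.shape[0],362:362+b.shape[1]]=b[:,:438]
cv2.imwrite('pics/c1.png',o)
d=np.load('pics/top1.png.npz'); print(d['fx'],-d['R'].T@d['t'])
for p in [(351,260),(343,222),(360,345)]: print(ray(d,*p,0.045))
```

```text
591.0675955876123 [ 0.34214062 -0.02513284  1.29171842]
[ 0.57284525 -0.13800658  0.045     ]
[ 0.65819394 -0.12931895  0.045     ]
[ 0.39179602 -0.13813099  0.045     ]
```

View pics/c1.png

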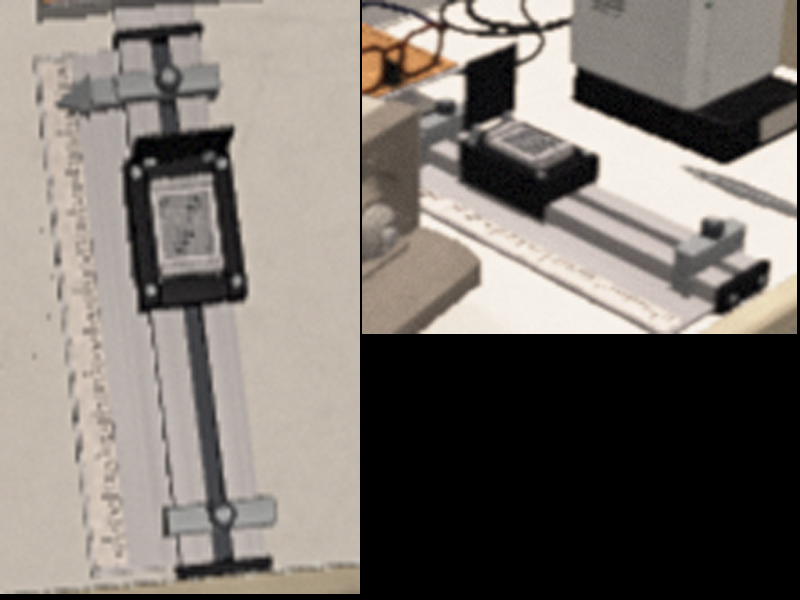

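Arrow pointer is on the far stop (crop 168,80; tip at 60,100), so the push goes away from the robot; the plate's middle is at about crop (187,226). Locating these.

```bash
cat >> h.py <<'E'
def c2p(u,v): return (u+.5)/3.6-.5+300,(v+.5)/3.6-.5+200
E
python3 - <<'E'
from h import *
d=np.load('pics/top1.png.npz')
f=lambda u,v,z: ray(d,*c2p(u,v),z)[:2]
sc=np.array([f(*p,.043) for p in [(137,172),(222,158),(238,282),(152,290)]]); print(sc.round(4),sc.mean(0))
pl=np.array([f(*p,.053) for p in [(150,181),(213,175),(221,268),(160,274)]]);print('plate',pl.round(4),pl.mean(0))
k1=f(168,76,.053);k2=f(223,514,.053);print('knobs',k1,k2)
u=(k1-k2)/np.linalg.norm(k1-k2);print('dir',u,np.degrees(np.arctan2(u[1],u[0])))
c=pl.mean(0);print('c along',(k1-c)@u,'travel',(k1-c)@u-.054,'perp',(c-k2)@[-u[1],u[0]])
e1,e2=f(157,32,.02),f(223,569,.02);v=e1-e2;print('ends',e1,e2,np.linalg.norm(v),np.degrees(np.arctan2(v[1],v[0])))
E
```

```text
[[ 0.6033 -0.1124]
 [ 0.6074 -0.1642]
 [ 0.5315 -0.1656]
 [ 0.5312 -0.1142]] [ 0.56835816 -0.13908431]
plate [[ 0.5951 -0.1189]
 [ 0.5954 -0.1566]
 [ 0.5392 -0.1554]
 [ 0.5388 -0.1192]] [ 0.567119   -0.13749241]
knobs [ 0.65831907 -0.13606079] [ 0.39644599 -0.14123689]
dir [0.99980472 0.01976182] 1.1323426088947703
c along 0.09121054653029165 travel 0.03721054653029165 perp 0.00037093638864968263
ends [ 0.69537891 -0.13507253] [ 0.36610692 -0.14091966] 0.3293239052688791 1.017337058553984
```

Call:
play_rows(
  motion=[
    [[-0.9,0.95,-0.1],[0,0,0],1],
    [[-0.9,0.95,-0.1],[0,0,0],1],
    [[-0.9,0.95,-0.1],[0,0,0],1],
    [[-0.9,0.95,-0.1],[0,0,0],1],
    [[-0.9,0.95,-0.1],[0,0,0],1],
    [[-0.9,0.95,-0.1],[0,0,0],1],
    [[-0.9,0.95,-0.1],[0,0,0],1],
  ],
)

```text
t: 0.98
position: [0.3101, -0.3717, 0.209]
orientation: [0.566, -3.09, -0.001]
contact_force: [-0.2, -0.3, -0.3]
opening: -0.0
gripper_force: 0.0
```

Call:
play_rows(
  motion=[
    [[-0.9,0.95,-0.1],[0,0,0],1],
    [[-0.9,0.95,-0.1],[0,0,0],1],
    [[-0.9,0.95,-0.1],[0,0,0],1],
    [[-0.9,0.95,-0.1],[0,0,0],1],
    [[-0.9,0.95,-0.1],[0,0,0],1],
    [[-0.9,0.95,-0.1],[0,0,0],1],
    [[-0.9,0.95,-0.1],[0,0,0],1],
    [[0,0,0],[0,0,0.985],1],
    [[0,0,0],[0,0,0.985],1],
    [[0,0,0],[0,0,0],1],
  ],
)

```text
t: 2.22
position: [0.398, -0.1615, 0.2265]
orientation: [0.033, -3.141, -0.0]
contact_force: [-0.2, 0.4, -0.9]
opening: -0.003
gripper_force: 0.0
```

Run:
```python
from h import *
s=sense(); print(s['position'],Ro.from_rotvec(s['orientation']).as_matrix().round(4),s['contact_force'],s['t'],s['opening'])
```

```text
[ 0.39802509 -0.16145341  0.22648224] [[-9.998e-01 -2.110e-02 -8.000e-04]
 [-2.110e-02  9.998e-01  2.000e-04]
 [ 8.000e-04  2.000e-04 -1.000e+00]] [-0.1969622   0.36666803 -0.87116109] 2.225 -0.0028404059449459377
```

Call:
play_rows(
  motion=[
    [[-0.95,0.12,0.4],[0,0,0],1],
    [[-0.95,0.12,0.4],[0,0,0],1],
    [[-0.95,0.11,0.4],[0,0,0],1],
    [[-0.95,0.11,0.4],[0,0,0],1],
    [[-0.95,0.11,0.5],[0,0,0],1],
    [[-0.95,0.11,0.5],[0,0,0],1],
    [[-0.98,0.11,0.5],[0,0,0],1],
    [[0,0,0],[0,0,0],1],
  ],
)

```text
t: 3.22
position: [0.565, -0.1386, 0.1473]
orientation: [0.034, -3.138, -0.0]
contact_force: [-0.6, -0.1, -0.6]
opening: 0.003
gripper_force: 0.0
```

Run:
```python
from h import *
d=snap('wrist','w1.png'); snap('scene','s2.png')
s=sense(); print(s['position'],s['contact_force'],s['t'])
print(-np.array(d['R']).T@d['t'],np.array(d['R'])[2],d['fx'])
```

```text
[ 0.56435938 -0.13887498  0.14897146] [-0.03236726 -0.5844819  -0.45161848] 3.325
[ 0.49075476 -0.14058269  0.33109552] [ 0.29084174  0.00612111 -0.95675159] 371.64829954431775
```

View pics/w1.png

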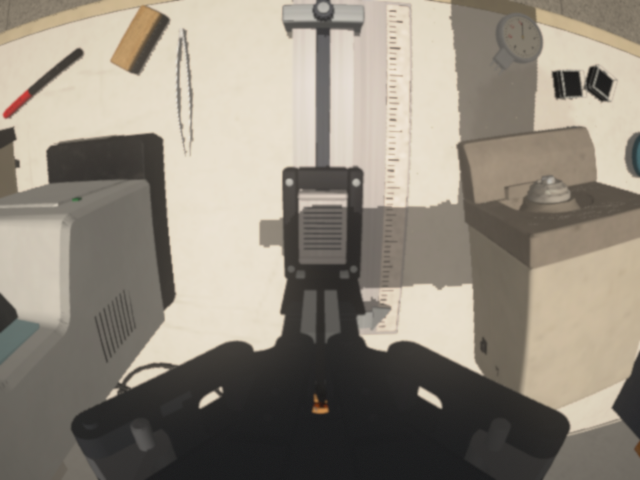

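Wrist view: near end at top; the plate spans (299–347, 189–264), screws (290,182),(356,181),(291,270),(354,270); the shut fingertips end near (321,290); arrow at (375,315). Working out the plate's middle from this.

Run:
```python
from h import *
d=np.load('pics/w1.png.npz')
def fray(u,v,z):
    p=np.array([u-d['cx'],v-d['cy']]);r=np.linalg.norm(p);th=r/d['fx']
    w=d['R'].T@np.r_[p/r*np.sin(th),np.cos(th)];c=-d['R'].T@d['t'];return (c+w*(z-c[2])/w[2])[:2]
s=np.array([fray(*p,.043) for p in [(290,182),(356,181),(291,270),(354,270)]]);print(s.round(4),s.mean(0))
s=np.array([fray(*p,.052) for p in [(299,190),(347,190),(299,264),(347,264)]]);print(s.round(4),s.mean(0))
print('arrow',fray(375,302,.04), fray(391,312,.04))
```

```text
[[ 0.5318 -0.1632]
 [ 0.5298 -0.1117]
 [ 0.6054 -0.1624]
 [ 0.6042 -0.1098]] [ 0.56780771 -0.13676409]
[[ 0.5366 -0.1556]
 [ 0.5358 -0.1192]
 [ 0.5964 -0.1552]
 [ 0.5956 -0.1167]] [ 0.56608629 -0.13667144]
arrow [ 0.63543677 -0.089208  ] [ 0.6454682  -0.07382261]
```

Call:
play_rows(
  motion=[
    [[0,0.06,0.7],[0,0,0],1],
    [[0,0,0.7],[0,0,0],1],
    [[0,0,0.7],[0,0,0],1],
    [[0,0,0.7],[0,0,0],1],
    [[0,0,0.6],[0,0,0],1],
    [[0,0,0.2],[0,0,0],1],
    [[0,0,0],[0,0,0],1],
    [[0,0,0],[0,0,0],1],
  ],
)

```text
t: 4.32
position: [0.5655, -0.1373, 0.0601]
orientation: [-0.03, 3.14, -0.0]
contact_force: [-0.4, 0.5, -0.8]
opening: 0.0
gripper_force: 0.0
```

Call:
play_rows(
  motion=[
    [[0,0,0.16],[0,0,0],1],
    [[0,0,0.16],[0,0,0],1],
    [[0,0,0.12],[0,0,0],1],
    [[0,0,0.04],[0,0,0],1],
    [[0,0,0.04],[0,0,0],1],
    [[0,0,0],[0,0,0],1],
  ],
)

```text
t: 5.08
position: [0.5649, -0.1372, 0.0463]
orientation: [0.03, -3.141, -0.0]
contact_force: [0.9, -0.3, 1.3]
opening: 0.005
gripper_force: 0.0
```

Call:
play_rows(
  motion=[
    [[0,0,0.04],[0,0,0],1],
    [[0,0,0.04],[0,0,0],1],
    [[0,0,0],[0,0,0],1],
  ],
)

```text
t: 5.45
position: [0.5648, -0.1372, 0.0442]
orientation: [0.03, -3.141, -0.0]
contact_force: [0.4, 0.1, -0.6]
opening: 0.003
gripper_force: 0.0
```

Call:
play_rows(
  motion=[
    [[0,0,0.04],[0,0,0],1],
    [[0,0,0.04],[0,0,0],1],
    [[0,0,0],[0,0,0],1],
  ],
)

```text
t: 5.82
position: [0.5648, -0.1372, 0.0422]
orientation: [0.03, -3.141, -0.0]
contact_force: [0.0, 0.4, -0.3]
opening: -0.005
gripper_force: 0.0
```

Run:
```python
from h import *
d=snap('scene','s3.png'); w=snap('wrist','w3.png'); s=sense(); print(s['position'],s['contact_force'],s['ft_torque'],s['joint_torque'])
p=proj(d,s['position']);print(p)
a=cv2.resize(d['img'][185:285,310:410],(400,400),interpolation=cv2.INTER_CUBIC)
b=cv2.resize(w['img'][150:350,220:420],(400,400),interpolation=cv2.INTER_CUBIC)
cv2.imwrite('pics/c3.png',np.hstack([a,b]))
```

```text
[ 0.56489899 -0.13722126  0.04228518] [0.48266765 1.43228911 0.60707609] [0.02132605 0.0145092  0.00492012] [-1.77482347e-03 -3.88259733e+01  1.48185915e+01  3.29224885e+00
 -1.42350254e-03  8.94957282e-06]
[367.8763760346954, 235.6470862175014]
```

View pics/c3.png

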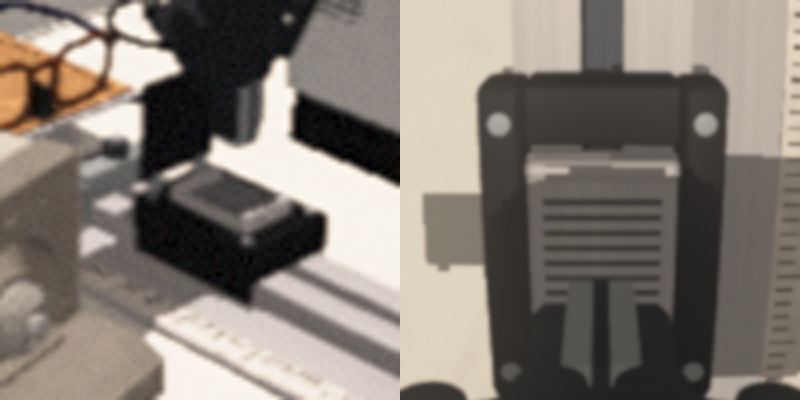

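Run:
```python
from h import *
w=np.load('pics/w3.png.npz');s=np.load('pics/s3.png.npz')
def fp(X):
    p=w['R']@X+w['t'];th=np.arctan2(np.hypot(*p[:2]),p[2]);q=p[:2]/np.hypot(*p[:2])*th*w['fx'];return q+[w['cx'],w['cy']]
T=np.array(sense()['position'])
for dz in [0,.02,.03,.04]:
    X=T+[0,0,dz]; print(dz,fp(X),fp(X+[-.011,0,0]),proj(s,X),proj(s,X+[-.011,0,0]))
print('plate',proj(s,[.567,-.137,.047]),fp(np.array([.567,-.137,.047])), 'scene cam',-s['R'].T@s['t'])
print([fp(np.array([.538,y,.052])) for y in(-.156,-.118)],[proj(s,[.609,y,z]) for y in (-.166,-.108) for z in (.05,.11)])
```

```text
0 [320.77554159 272.75238065] [321.19555872 253.27131947] [367.8763760346954, 235.6470862175014] [371.4812056012416, 237.3406230139653]
0.02 [320.83561982 288.37858627] [321.3033574  267.20291615] [368.2105201536131, 227.60772034063476] [371.84795788588866, 229.26055930862017]
0.03 [320.87013161 297.4429804 ] [321.3658714  275.34185789] [368.3796948483825, 223.53744888781767] [372.03365769287285, 225.16933388668158]
0.04 [320.90818215 307.51355767] [321.43532649 284.43715903] [368.5502949209713, 219.4328834487981] [372.22093289353245, 221.0434003475976]
plate [367.20115888318145, 233.47517060018762] [321.13137938 279.87499822] scene cam [-0.09797215  0.58233975  0.54608466]
[array([283.30818257, 228.21503328]), array([361.33224506, 229.68384606])] [[362.8111783819534, 222.3701988874191], [363.6671070197889, 198.4651330806864], [344.73596424834534, 229.91361350835032], [345.1620017328481, 205.44357909915223]]
```

The close view shows the fingertips (left half: tip at crop (248,140)) apparently still above the plate, though the reported TCP is at 42 mm. I'll look closer before going lower.

Run:
```python
from h import *
d=cv2.imread('pics/s3.png');w=cv2.imread('pics/w3.png')
a=cv2.resize(d[150:250,330:396],(396,600),interpolation=cv2.INTER_CUBIC)
b=cv2.resize(w[220:420,254:388],(402,600),interpolation=cv2.INTER_CUBIC)
o=np.hstack([a,b])[:,:798]; o=(255*(o/255.)**.55).astype(np.uint8)
cv2.imwrite('pics/c4.png',o)
```

```text
(no output)
```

View pics/c4.png

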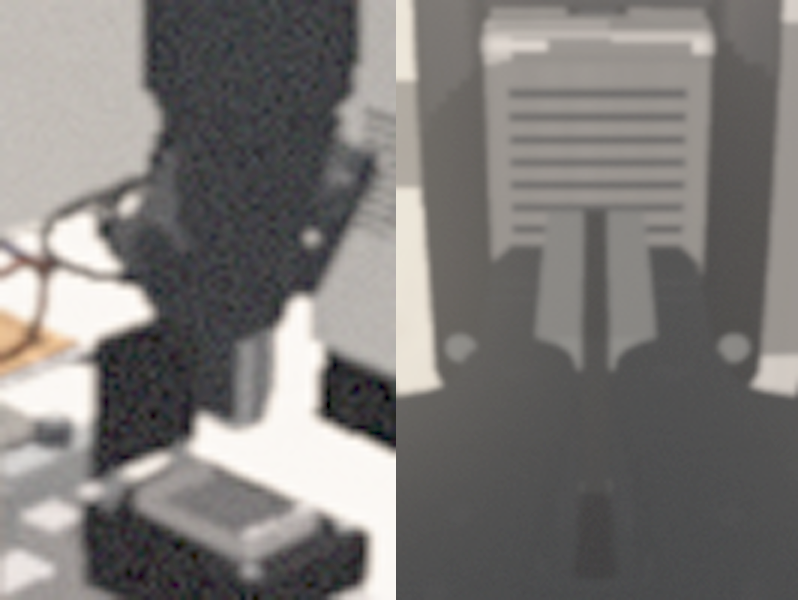

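Run:
```python
from h import *
w=np.load('pics/w3.png.npz');d=np.load('pics/s3.png.npz')
def wr(u,v):
    p=np.array([u-w['cx'],v-w['cy']]);r=np.linalg.norm(p);th=r/w['fx'];return -w['R'].T@w['t'],w['R'].T@np.r_[p/r*np.sin(th),np.cos(th)]
def sr(u,v): return -d['R'].T@d['t'],d['R'].T@np.array([(u-d['cx'])/d['fx'],(v-d['cy'])/d['fy'],1])
for a,b in [((321,289),(372,220)),((321,289),(369,220)),((321,289),(370,219)),((305,289),(372,220)),((337,289),(368,220))]:
    c1,w1=wr(*a);c2,w2=sr(*b)
    k=np.linalg.lstsq(np.c_[w1,-w2],c2-c1,rcond=None)[0];P,Q=c1+k[0]*w1,c2+k[1]*w2;print(((P+Q)/2).round(4),np.linalg.norm(P-Q).round(4))
print(sense()['position'],sense()['opening'])
```

```text
[ 0.555  -0.1374  0.0844] 0.0002
[ 0.5588 -0.136   0.0821] 0.0057
[ 0.5569 -0.1362  0.0853] 0.0047
[ 0.5585 -0.1435  0.0805] 0.003
[ 0.5568 -0.1296  0.0851] 0.0044
[ 0.56489899 -0.13722126  0.04228518] 0.0021798479457338454
```

Both views put the fingertips at z≈0.083, about 40 mm above the reported TCP, with the body's knuckles correspondingly high. So the reported z has an offset; I'll go on down by feel and watch the force.

Call:
play_rows(
  motion=[
    [[0,0,0.3],[0,0,0],1],
    [[0,0,0.3],[0,0,0],1],
    [[0,0,0.2],[0,0,0],1],
    [[0,0,0],[0,0,0],1],
  ],
)

```text
t: 6.42
position: [0.5644, -0.1372, 0.0216]
orientation: [0.03, -3.14, 0.0]
contact_force: [0.8, -0.5, 0.5]
opening: -0.001
gripper_force: 0.0
```

Run:
```python
from h import *
d=snap('scene','s5.png'); w=snap('wrist','w5.png'); s=sense(); print(s['position'],s['contact_force'],s['t'],w['t'],w['R'])
a=cv2.resize(d['img'][150:250,330:396],(396,600),interpolation=cv2.INTER_CUBIC)
b=cv2.resize(w['img'][220:420,254:388],(402,600),interpolation=cv2.INTER_CUBIC)
o=np.hstack([a,b])[:,:798]; o=(255*(o/255.)**.55).astype(np.uint8)
cv2.imwrite('pics/c5.png',o)
print(-w['R'].T@w['t'])
```

```text
[ 0.5649674  -0.1372665   0.02224893] [ 0.54836853 -0.3607669  -0.15533442] 6.525 [ 0.14856388 -0.52606815  0.05339101] [[-1.93522909e-02  9.99812597e-01 -5.08814975e-04]
 [ 9.55746017e-01  1.86487585e-02  2.93601387e-01]
 [ 2.93555854e-01  5.19556157e-03 -9.55927804e-01]]
[ 0.48998935 -0.13900292  0.20556788]
```

View pics/c5.png

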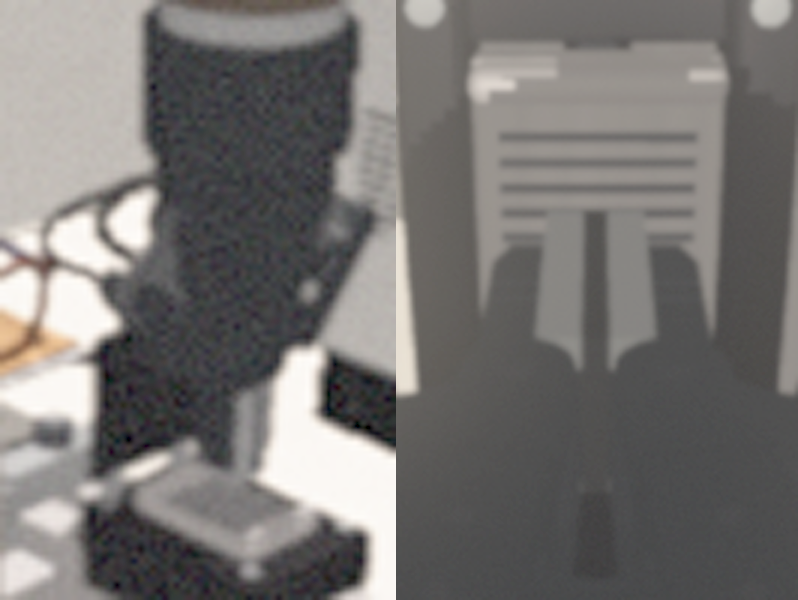

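Tip now at crop (250,470), z≈0.063, above the plate's middle along its line of descent; consistent with the offset. Down by small steps.

Call:
play_rows(
  motion=[
    [[0,0,0.2],[0,0,0],1],
    [[0,0,0.2],[0,0,0],1],
    [[0,0,0],[0,0,0],1],
  ],
)

```text
t: 6.9
position: [0.5644, -0.1372, 0.0117]
orientation: [0.03, -3.14, -0.0]
contact_force: [1.0, -0.2, -1.2]
opening: -0.002
gripper_force: 0.0
```

Call:
play_rows(
  motion=[
    [[0,0,0.06],[0,0,0],1],
    [[0,0,0.06],[0,0,0],1],
    [[0,0,0],[0,0,0],1],
  ],
)

```text
t: 7.28
position: [0.5648, -0.1372, 0.0092]
orientation: [0.03, -3.141, -0.0]
contact_force: [0.2, -0.3, -0.5]
opening: 0.003
gripper_force: 0.0
```

Call:
play_rows(
  motion=[
    [[0,0,0.04],[0,0,0],1],
    [[0,0,0.04],[0,0,0],1],
    [[0,0,0],[0,0,0],1],
  ],
)

```text
t: 7.65
position: [0.565, -0.1372, 0.0077]
orientation: [-0.03, 3.141, -0.0]
contact_force: [-0.2, 0.8, 3.5]
opening: -0.002
gripper_force: 1.5
```

Call:
play_rows(
  motion=[
    [[0,0,0.04],[0,0,0],1],
    [[0,0,0],[0,0,0],1],
  ],
)

```text
t: 7.9
position: [0.5659, -0.1373, 0.0076]
orientation: [-0.031, 3.139, -0.001]
contact_force: [-0.8, 1.2, 6.3]
opening: -0.001
gripper_force: 3.3
```

Call:
play_rows(
  motion=[
    [[0,0,0.04],[0,0,0],1],
    [[0,0,0.04],[0,0,0],1],
    [[0,0,0.04],[0,0,0],1],
    [[0,0,0],[0,0,0],1],
  ],
)

```text
t: 8.4
position: [0.5664, -0.1373, 0.005]
orientation: [-0.031, 3.138, -0.001]
contact_force: [-1.6, 1.3, 8.5]
opening: -0.001
gripper_force: 4.3
```

Call:
play_rows(
  motion=[
    [[0,0,0.04],[0,0,0],1],
    [[0,0,0.04],[0,0,0],1],
    [[0,0,0.04],[0,0,0],1],
    [[0,0,0],[0,0,0],1],
  ],
)

```text
t: 8.9
position: [0.5682, -0.1373, 0.0035]
orientation: [-0.032, 3.134, -0.002]
contact_force: [-0.7, 2.0, 12.3]
opening: 0.001
gripper_force: 6.5
```

Plate is down (4 mm travel, 12 N). Pushing forward.

Call:
play_rows(
  motion=[
    [[0,0,0.04],[0,0,0],1],
    [[-0.08,0,0],[0,0,0],1],
    [[-0.12,0,0],[0,0,0],1],
    [[-0.12,0,0],[0,0,0],1],
    [[0,0,0],[0,0,0],1],
  ],
)

```text
t: 9.52
position: [0.5775, -0.1372, 0.0035]
orientation: [-0.033, 3.132, -0.002]
contact_force: [-0.3, 1.8, 16.0]
opening: 0.002
gripper_force: 7.8
```

Call:
play_rows(
  motion=[
    [[-0.12,0,0],[0,0,0],1],
    [[-0.12,0,0],[0,0,0],1],
    [[-0.12,0,0],[0,0,0],1],
    [[-0.12,0,0],[0,0,0],1],
    [[0,0,0],[0,0,0],1],
  ],
)

```text
t: 10.15
position: [0.5894, -0.1369, 0.0035]
orientation: [-0.033, 3.132, -0.002]
contact_force: [-0.6, 1.9, 15.4]
opening: -0.004
gripper_force: 7.6
```

Run:
```python
from h import *
d=snap('scene','s6.png'); w=snap('wrist','w6.png'); s=sense(); print(s['position'],s['contact_force'],s['t'])
a=cv2.resize(d['img'][175:250,330:396],(396,450),interpolation=cv2.INTER_CUBIC)
b=cv2.resize(w['img'][120:345,220:420],(400,450),interpolation=cv2.INTER_CUBIC)
o=np.hstack([a,b]); o=(255*(o/255.)**.55).astype(np.uint8)
cv2.imwrite('pics/c6.png',o)
```

```text
[ 0.58937341 -0.13694957  0.00345425] [-0.72769368  3.12541488 15.63134266] 10.25
```

View pics/c6.png

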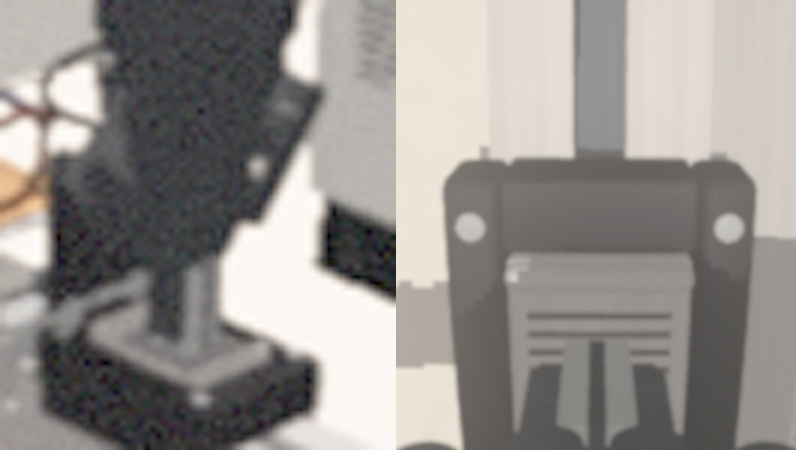

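The carriage has travelled with the fingertips, which stand in the middle of the pressed plate, clear of the chart. Continuing towards the stop.

Call:
play_rows(
  motion=[
    [[-0.12,0,0],[0,0,0],1],
    [[-0.12,0,0],[0,0,0],1],
    [[-0.12,0,0],[0,0,0],1],
    [[0,0,0],[0,0,0],1],
  ],
)

```text
t: 10.75
position: [0.5983, -0.1368, 0.0035]
orientation: [-0.033, 3.132, -0.002]
contact_force: [-0.6, 1.6, 14.7]
opening: -0.0
gripper_force: 7.4
```

Call:
play_rows(
  motion=[
    [[-0.08,0,0],[0,0,0],1],
    [[-0.08,0,0],[0,0,0],1],
    [[0,0,0],[0,0,0],1],
  ],
)

```text
t: 11.12
position: [0.6021, -0.1367, 0.0035]
orientation: [-0.033, 3.132, -0.002]
contact_force: [-0.6, 2.2, 15.3]
opening: -0.002
gripper_force: 7.5
```

Call:
play_rows(
  motion=[
    [[-0.08,0,0],[0,0,0],1],
    [[-0.08,0,0],[0,0,0],1],
    [[0,0,0],[0,0,0],1],
  ],
)

```text
t: 11.5
position: [0.6024, -0.1367, 0.0034]
orientation: [-0.032, 3.14, -0.002]
contact_force: [-6.6, 3.5, 20.1]
opening: 0.003
gripper_force: 10.3
```

Call:
play_rows(
  motion=[
    [[-0.08,0,0],[0,0,0],1],
    [[0,0,0],[0,0,0],1],
  ],
)

```text
t: 11.75
position: [0.6025, -0.1367, 0.0034]
orientation: [0.032, -3.139, 0.002]
contact_force: [-10.0, 2.8, 23.8]
opening: -0.0
gripper_force: 11.7
```

At the stop (10 N forward resistance, no further travel). Letting the plate up straight, keeping the forward preload.

Call:
play_rows(
  motion=[
    [[0,0,-0.08],[0,0,0],1],
    [[0,0,-0.08],[0,0,0],1],
    [[0,0,0],[0,0,0],1],
  ],
)

```text
t: 12.12
position: [0.6022, -0.1366, 0.0045]
orientation: [0.03, -3.139, 0.0]
contact_force: [-5.5, 1.4, 9.0]
opening: -0.004
gripper_force: 4.4
```

Call:
play_rows(
  motion=[
    [[0,0,-0.06],[0,0,0],1],
    [[0,0,-0.04],[0,0,0],1],
    [[0,0,0],[0,0,0],1],
  ],
)

```text
t: 12.5
position: [0.6022, -0.1366, 0.0067]
orientation: [0.03, -3.138, 0.0]
contact_force: [-4.7, 1.0, 8.2]
opening: 0.005
gripper_force: 4.0
```

Still preloaded forward; the plate is nearly up.

Call:
play_rows(
  motion=[
    [[0,0,-0.06],[0,0,0],1],
    [[0,0,-0.08],[0,0,0],1],
    [[0,0,-0.12],[0,0,0],1],
    [[0,0,-0.2],[0,0,0],1],
    [[0,0,-0.4],[0,0,0],1],
    [[0,0,0],[0,0,0],1],
  ],
)

```text
t: 13.25
position: [0.6049, -0.1365, 0.0286]
orientation: [-0.03, 3.139, -0.0]
contact_force: [0.8, -1.1, 0.1]
opening: -0.001
gripper_force: 0.0
```

Call:
play_rows(
  motion=[
    [[0,0,-0.6],[0,0,0],1],
    [[0,0,-0.8],[0,0,0],1],
    [[0,0,-0.8],[0,0,0],1],
    [[0,0,-0.8],[0,0,0],1],
    [[0.8,0,-0.8],[0,0,0],1],
    [[0.9,0,-0.5],[0,0,0],1],
    [[0.9,0,0],[0,0,0],1],
    [[0.9,0,0],[0,0,0],1],
    [[0.9,0,0],[0,0,0],1],
    [[0,0,0],[0,0,0],1],
  ],
)

```text
t: 14.5
position: [0.4928, -0.1387, 0.1359]
orientation: [-0.03, 3.141, 0.0]
contact_force: [1.0, -0.2, 0.6]
opening: 0.001
gripper_force: 0.0
```

Call:
play_rows(
  motion=[
    [[0.9,0,0],[0,0,0],1],
    [[0.9,0,0],[0,0,0],1],
    [[0.9,0,0],[0,0,0],1],
    [[0,0,0],[0,0,0],1],
  ],
)

```text
t: 15.0
position: [0.4262, -0.1399, 0.1355]
orientation: [-0.03, 3.14, -0.0]
contact_force: [-0.2, -0.0, -0.4]
opening: 0.002
gripper_force: 0.0
```

Run:
```python
from h import *
d=snap('top','t7.png'); w=snap('wrist','w7.png'); s=sense(); print(s['position'],s['contact_force'],s['t'])
a=cv2.resize(d['img'][200:365,300:400],None,fx=3.6,fy=3.6,interpolation=cv2.INTER_CUBIC)
b=cv2.resize(w['img'][130:430,210:430],(440,600),interpolation=cv2.INTER_CUBIC)
o=np.zeros((600,800,3),np.uint8);o[:a.shape[0],:a.shape[1]]=a;o[:,360:]=b
cv2.imwrite('pics/c7.png',o)
```

```text
[ 0.4277903  -0.13991041  0.13549898] [ 1.17297762 -0.81565627  0.86339642] 15.1
```

View pics/c7.png

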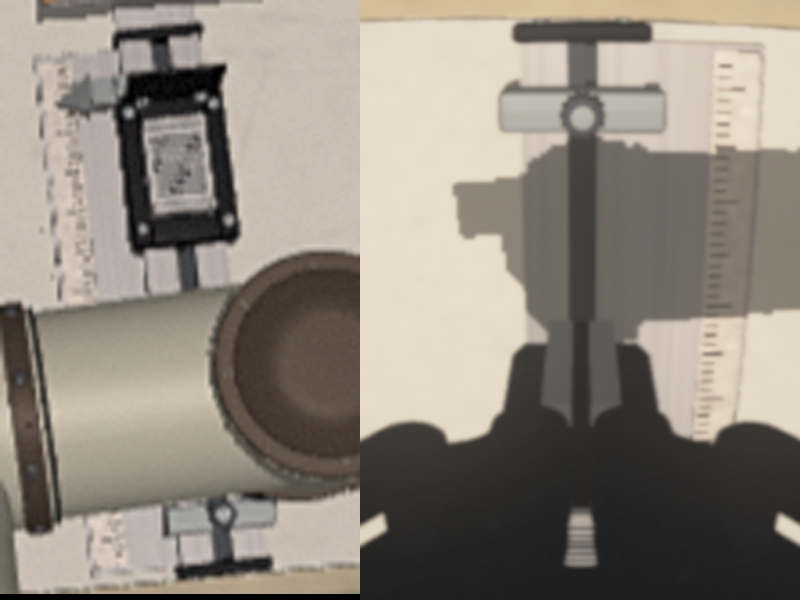

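The top view shows the carriage up by the pointer stop (screws at crop (128,112),(213,103),(228,219),(143,229)), robot clear. Checking the distance moved.

Run:
```python
from h import *
d=np.load('pics/t7.png.npz')
f=lambda u,v: ray(d,*c2p(u,v),.043)[:2]
n=np.array([f(*p) for p in [(128,112),(213,103),(228,219),(143,229)]]);o=np.array([f(*p) for p in [(137,172),(222,158),(238,282),(152,290)]])
print((n-o).round(4),(n-o).mean(0),n.mean(0), .6583-n.mean(0)[0])
a,b=[cv2.imread('pics/'+x)[255:285,330:370,:].astype(int) for x in('top1.png','t7.png')]
```

```text
[[0.0374 0.0018]
 [0.0343 0.0018]
 [0.0384 0.0018]
 [0.0371 0.0017]] [0.03679764 0.00177173] [ 0.60515579 -0.13731257] 0.05314420615025972
```

```bash
python3 -c "
from cell import env
print(env.close_job())"
```

```text
the job is handed in; nothing more can be done
None
```

I pushed the carriage about 37 mm with the thumb plate held down until it met the pointer stop with 10 N of resistance, let the plate spring back, moved the arm clear, and handed the job in at about 15 s.

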